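Load a power module and slide the carrier tray into the test dock

TASK

Set the blue power module that lies on the bench into the empty pocket of the carrier tray, without dropping it. Then pick the tray up by its orange handle and slide it, with both modules aboard, under the yellow lips of the test dock until it is fully home against the back stop, without ramming it. Leave the red reject module, the dark tin and the multimeter where they are.

Things in the scene. Friction and masses are not known exactly. Their poses are not given: they have to be found in the camera images.
- module: Blue finned power module to load: block 30 mm (its x) x 92 mm (its y) x 40 mm high, 0.15 kg, black band at one end of its top. Origin at the centre of its underside, z up. Grip it across the 30 mm. It stands on the right (-y) of the bench at one of two places, the red reject at the other.
- reject: A red module of the same shape and size: leave it alone. Origin at the centre of its underside.
- loaded: A second blue module, same shape, already standing in the tray's other pocket (centre 54 mm to the tray's -x). It must ride along. Origin at the centre of its underside.
- tray: Aluminium carrier tray, plate 190 (its x) x 130 (y) x 5 mm, 0.3 kg; origin at the centre of its underside. Two pockets with black ribs 6 mm high above the plate, inside 36 x 98 mm (long side along y), centred at x = +54 mm (empty) and -54 mm (filled). The outer 19 mm of plate on the x sides runs in the dock's slots; it goes in along its y axis, either end first.
- tray_handle (a point): Middle of the orange handle bar, over the tray's centre, 72 mm above its underside. The bar runs along tray y: 8 mm thick (tray x), 14 mm high (top at 79 mm), 96 mm free between its two posts. Modules in the pockets reach 45 mm above the tray's underside.
- tray_pocket (a point): Centre of the empty pocket's floor (tray +54 mm in x, 5 mm above the tray's underside), where the module's origin goes.
- dock: Fixed blue/grey dock, open on top; origin on the bench at the slots' centre; tray goes in along +y. Ledges (top z 16 mm) from y -105 mm (40 mm open landing) to the back stop at y +65. Yellow lips from y -65 on, 16 mm wide, underside z 28: slot 12 mm high for the 5 mm plate. Side walls 196 mm apart, 40 mm high, flared at the mouth; lip tongues to z 42. Box behind the stop 70 mm high, to y +143.
- dock_seat (a point): Where the tray's origin (centre of its underside) lies when it is fully home: 16 mm above the bench; axes as the dock's.
- dock_mouth (a point): Centre of the mouth where the lips begin, at ledge height, 65 mm before dock_seat.
- tin: Dark metal tin 100 x 75 x 28 mm, bystander. Origin at the centre of its underside.
- multimeter: Yellow multimeter lying on its back, 170 x 85 x 42 mm, bystander. Origin at the centre of its underside.

How it is judged (in metres and radians):
On the way, in this order (a step that is already met when the one before it is completed fails the run):
1. The bench module stands in the tray's empty pocket, let go, with the tray still outside the dock (its origin more than 150 mm before dock_seat) (x of module in the frame of tray_pocket between -0.006 and 0.006 m and y of module in the frame of tray_pocket between -0.006 and 0.006 m and z of module in the frame of tray_pocket between -0.004 and 0.004 m and angle between the y axis of module and the y axis of tray, either way round below 0.15 rad and angle between module's own z axis and vertical below 0.1 rad and contact force between module and the fingers below 0.3 N and y of tray in the frame of dock_seat below -0.15 m), for 0.2 s.
2. The tray, carrying both modules, is fully home in the dock's slots: within 4 mm of the back stop (x of tray in the frame of dock_seat between -0.006 and 0.006 m and y of tray in the frame of dock_seat between -0.004 and 0.004 m and z of tray in the frame of dock_seat between -0.004 and 0.004 m and angle between the y axis of tray and the y axis of dock, either way round below 0.06 rad and angle between tray's own z axis and vertical below 0.06 rad and x of module in the frame of tray_pocket between -0.006 and 0.006 m and y of module in the frame of tray_pocket between -0.006 and 0.006 m and z of module in the frame of tray_pocket between -0.004 and 0.004 m and angle between the y axis of module and the y axis of tray, either way round below 0.15 rad and angle between module's own z axis and vertical below 0.1 rad and x of loaded in the frame of tray between -0.062 and -0.046 m and z of loaded in the frame of tray between 0.001 and 0.009 m and y of loaded in the frame of tray between -0.008 and 0.008 m), for 0.2 s.
At the end, for the whole second after the job is handed in: Tray on the ledges, within 4 mm of dock_seat along the slide and in height, 6 mm sideways, square and level within 0.06 rad; module upright in its pocket within 6 mm (height 4 mm) and 0.15 rad of the tray's y; other blue module within 8 mm of its pocket centre; all released, at rest (all of step 2 and linear speed of each of tray, module below 0.02 m/s); the robot touches nothing.
It fails at once if The red reject module is moved more than 20 mm (distance of reject from where it was at the start of the episode above 0.02 m).
It fails at once if The tin or the multimeter is moved more than 20 mm (distance of any of tin, multimeter from where it was at the start of the episode above 0.02 m).
It fails at once if The module is dropped into the pocket from more than about 20 mm (faster than 0.6 m/s within 30 mm of the pocket, not yet down) (distance between module and tray_pocket below 0.03 m and z of module in the frame of tray_pocket above 0.003 m and linear speed of module above 0.6 m/s).
It fails at once if The tray is rammed home: faster than 0.25 m/s over the last 40 mm of its slide (distance between tray and dock_seat below 0.04 m and linear speed of tray above 0.25 m/s).
It fails at once if The tray or a module on it tips more than 0.5 rad (angle between any of tray, module, loaded's own z axis and vertical above 0.5 rad).
It also fails if it takes over 59 s, if anything falls off the work surface, if the arm or the gripper's body presses on something with over 40 N, if the wrist force passes 120 N, or if a joint passes its speed limit or range.

ROBOT

A 7-joint arm with a two-finger parallel gripper is mounted at the origin on the work surface. World frame = base frame: x ahead of the robot, y to its left, z up, the work surface at z = 0. Lengths are in mm, angles in rad, forces in N, time in s.
With the tool pointing down it reaches from about 425 to 975 mm from the base axis. Payload 16.7 kg.
Tool frame: the origin (TCP) lies midway between the tips of the shut fingers; the grasp point (between the pads) lies 19 mm behind it; z points along the fingers, y is the line along which they close (so a half turn about z gives the same grasp; the last joint's range is limited). The gripper opens to 85 mm and grips with 20 to 120 N. Pads are 22 mm wide; open, the fingers measure 114 mm over their backs; the gripper's body (76 mm by 85 mm) begins 54 mm behind the grasp point. The pads swing forward as they close: fully open they stand 13 mm farther back than shut.
Start: joints at [1.077, 0.426, 0.074, 1.606, -0.034, 1.111, -0.067], TCP at [227.488, -635.473, 231.302] pointing down, gripper open.
Joint ranges: [-2.85, 2.85], [-0.5, 2.14], [-1.23, 1.37], [0.21, 2.46], [-1.02, 4.16], [0.16, 2.05], [-2.73, 2.73]. Speed limits (rad/s): [1.89, 1.89, 2.39, 2.39, 3.01, 3.01, 3.01].

INTERFACE

Orientations are given as a 3x3 rotation matrix whose columns are the frame's x, y, z axes.
In Python, from rig import manip gives the robot as it stands.
- The arm moves only by the tool move_arm, never from a script. Its argument "steps" is one flat list of numbers, 6 for each row, row after row: the shift along the tool's x, y, z in mm, then the turn, a rotation vector about the tool's x, y, z in degrees. A call has 1 to 12 rows; each row is the pose to reach, as a shift and turn from the pose commanded when the call began, along the tool's axes at that moment; what a row does not reach only later rows make up. A row lasts 1/10 s, in which the tool goes at most 50 mm and 8.59 degrees, less where a joint would pass 70% of its speed; a pose out of reach is approached as far as the arm can. A call with a gripper value outside its range is refused whole. "claw" is the finger opening in mm, from 0 to 85.4, set as the call begins (left out, the last holds). The fingers move at their own pace and stop on an object; "squeeze" is the grip in N (left out, the last holds). Time passes only in rows, so rows that repeat a pose let the fingers close. It gives the time, the measured TCP pose, the force, the opening and the grip force at its end, in the units of the state.
- manip.sense(): the state, without advancing time (a new reading comes with each control period).
- manip.get_image(name): name is "scene" or "top" or "wrist"; returns the picture (384x512x3 uint8, red, green, blue); there is no depth.
- manip.camera_model(name): a dict with "K" (3x3 intrinsics, pixels), "k1" (the pictures are not rectified: a ray, as slopes to the right and down, at radius r is drawn at 1 + k1 r^2 times it, then the intrinsics apply), "world_to_cam" (4x4, takes a point from world to camera coordinates); the wrist camera has in their place "hand_eye" (4x4, takes a point from camera to tool coordinates, whose origin is the TCP and whose axes are the flange's). Camera axes: x right, y up, looking along -z (the intrinsics and any distortion apply to the point x, -y, -z); pixel columns grow to the right and rows downward; lengths in mm; the calibration is good to about 2 mm. A picture is of the moment at which its call begins: read the wrist's pose just before it. camera_model takes no time and is no camera call.
- manip.close_job(): hands the job in; it is judged then, once.
Trained networks look in the newest picture that a camera, given by its name, has taken for a name from the list of things; names that differ only in an ending like _2 or _b are one class to them, and where a whole thing is asked for, a point or a joint stands for the part that bears it (a point fixed in the world has none). Each returns a list of dicts, best first, with "p" (0 to 1); they miss things now and then, are a little off and sometimes report something else, mostly with a low value. They report only what shows in the picture. A call takes as long as a camera call.
- manip.outline_of(camera, label): "region" (384x512 bool, what is visible of it) and "rect" ([left, top, width, height] in pixels, round what is visible of it).
The state is a dict: "clock": time; "joints": joint angles; "joint_velocities": joint speeds; "joint_torque": joint torques, N m; "position": TCP position; "ee_rot": TCP orientation; "ft_force": force on the tool from outside, world axes, zero at the start; "torque": the same for the moment, N m; "grip_width": opening from 0.0 (shut) to 1.0 (fully open); "grasp_force": force on a finger pad.
Only numpy, scipy, OpenCV 4.12 (cv2) and the standard library are available. Lean on these libraries where they do the work, as an engineer would, in place of code of your own. Each camera call takes 0.05 s, during which the arm holds its last target. There are 200 camera calls.

## Working session

There is one attempt and no reset: what is moved stays moved. The work goes in short steps, Python scripts to look and compute and a tool call to move; the robot and the scene stay as the last step left them, time stands still between calls to the robot, and variables do not carry over. Pictures are saved under pics/ and viewed, at most 13 in all, crops included, and the job is handed in when it is done.

Besides the shell and the picture viewer there is one more tool, called after "Call:" in YAML: its name, and indented under it one key for each argument. move_arm: Moves the arm, as the interface text tells. Its arguments: {"type":"object","properties":{"steps":{"type":"array"},"claw":{"type":"number"},"squeeze":{"type":"number"}},"required":["steps"]}

```bash
ls; mkdir -p pics
python3 - <<'E'
from rig import manip
import cv2,numpy as np
s=manip.sense();print(s['clock'],s['position'],s['ee_rot'],s['grip_width'])
for n in("scene","top","wrist"):
    im=manip.get_image(n);cv2.imwrite(f"pics/{n}0.png",im[...,::-1]);print(n,manip.camera_model(n))
    for l in("module","reject","loaded","tray","tray_handle","dock","tin","multimeter"):
        print(l,[(round(o['p'],2),[int(v) for v in o['rect']]) for o in manip.outline_of(n,l)][:3])
a=cv2.imread("pics/scene0.png");b=cv2.imread("pics/top0.png")
cv2.imwrite("pics/st0.png",np.vstack([cv2.resize(np.hstack([a,b]),(800,300))]))
print(manip.sense()['clock'])
E
```

```text
pics
0.0 [ 227.38262115 -635.14899767  230.6065099 ] [[ 9.41485647e-01  3.37052721e-01 -4.89267372e-04]
 [ 3.37053066e-01 -9.41484977e-01  1.12628624e-03]
 [-8.10200397e-05 -1.22529140e-03 -9.99999246e-01]] 0.9999181606889628
scene {'K': array([[353.03173059,   0.        , 254.76891011],
       [  0.        , 353.03173059, 190.59225344],
       [  0.        ,   0.        ,   1.        ]]), 'k1': -0.07180995563937145, 'world_to_cam': array([[ 2.93118617e-02,  9.99563729e-01, -3.62859100e-03,
         2.74638883e+01],
       [-6.71297428e-01,  2.23749815e-02,  7.40850270e-01,
         2.79548201e+02],
       [ 7.40608248e-01, -1.92798368e-02,  6.71660413e-01,
        -1.51126250e+03],
       [ 0.00000000e+00,  0.00000000e+00,  0.00000000e+00,
         1.00000000e+00]])}
module [(0.57, [143, 217, 34, 20])]
reject [(0.74, [154, 189, 29, 19])]
loaded [(0.51, [235, 184, 28, 16])]
tray [(0.89, [227, 190, 41, 45])]
tray_handle []
dock [(0.92, [310, 166, 107, 80])]
tin [(0.78, [163, 160, 19, 25]), (0.71, [172, 246, 60, 65])]
multimeter [(0.77, [170, 242, 64, 66])]
top {'K': array([[410.935697
[... 798 characters left out ...]
)]
multimeter [(0.62, [280, 107, 45, 52])]
wrist {'K': array([[344.56672472,   0.        , 255.17783394],
       [  0.        , 344.56672472, 186.21888275],
       [  0.        ,   0.        ,   1.        ]]), 'k1': -0.08100061081109063, 'hand_eye': array([[ 5.49342904e-04,  9.58685332e-01,  2.84468157e-01,
         7.11517604e+01],
       [ 9.99999836e-01, -4.81271460e-04, -3.09190758e-04,
         8.92041262e-01],
       [-1.59510240e-04,  2.84468280e-01, -9.58685440e-01,
        -1.42153432e+02],
       [ 0.00000000e+00,  0.00000000e+00,  0.00000000e+00,
         1.00000000e+00]])}
module []
reject []
loaded []
tray []
tray_handle []
dock []
tin [(0.72, [0, 1, 40, 20])]
multimeter []
1.35
```

Run:
```python
import cv2
b=cv2.imread("pics/top0.png")[90:300,100:380]
cv2.imwrite("pics/topc.png",cv2.resize(b,(784,588),interpolation=cv2.INTER_CUBIC))
```

```text
(no output)
```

View pics/topc.png

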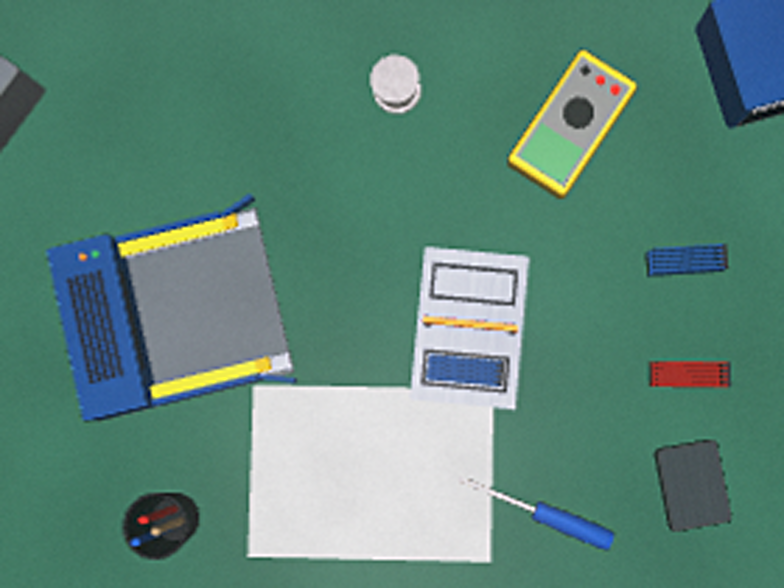

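View pics/scene0.png

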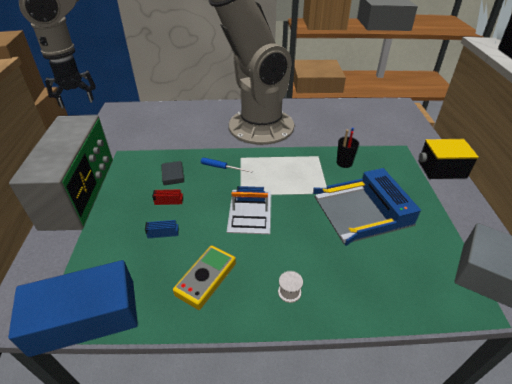

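```bash
cat > h.py <<'E'
import numpy as np,cv2
from rig import manip
def model(cam,pos=None,R=None):
    m=manip.camera_model(cam)
    if cam=="wrist":
        T=np.eye(4);T[:3,:3]=R;T[:3,3]=pos
        W=np.linalg.inv(T@m["hand_eye"])
    else: W=m["world_to_cam"]
    return m["K"],m["k1"],W
def ray(M,uv):
    K,k1,W=M; uv=np.atleast_2d(np.array(uv,float)).reshape(-1,1,2)
    n=cv2.undistortPoints(uv,K,np.array([k1,0,0,0,0.]),None,None).reshape(-1,2)
    d=np.c_[n[:,0],-n[:,1],-np.ones(len(n))]@W[:3,:3]
    return -W[:3,:3].T@W[:3,3],d
def at_z(M,uv,z):
    c,d=ray(M,uv);return c+d*((z-c[2])/d[:,2])[:,None]
def proj(M,P):
    K,k1,W=M;p=np.atleast_2d(P)@W[:3,:3].T+W[:3,3]
    n=np.c_[p[:,0],-p[:,1]]/-p[:,2:];n=n*(1+k1*(n**2).sum(1))[:,None]
    return n@K[:2,:2].T+K[:2,2]
def tri(Ms,uvs):
    A=np.zeros((3,3));b=np.zeros(3)
    for M,u in zip(Ms,uvs):
        c,d=ray(M,u);d=d[0]/np.linalg.norm(d[0]);Q=np.eye(3)-np.outer(d,d);A+=Q;b+=Q@c
    return np.linalg.solve(A,b)
def snap(name,cam="wrist"):
    s=manip.sense();im=manip.get_image(cam);cv2.imwrite(f"pics/{name}.png",im[...,::-1])
    np.savez(f"pics/{name}.npz",p=s['position'],R=s['ee_rot']);return s
def load(name):
    d=np.load(f"pics/{name}.npz");return model("wrist",d['p'],d['R']),cv2.imread(f"pics/{name}.png")
E
python3 - <<'E'
from h import *
np.set_printoptions(precision=1,suppress=True)
M=model("top")
f=lambda x,y:(100+x/2.8,90+y/2.8)
for n,p,z in[("mod",(687,259),40),("modL",(650,261),40),("modR",(727,258),40),("rej",(690,374),40),("handL",(428,320),79),("handR",(518,328),79),("pocket",(473,285),8),("dmouthU",(248,220),16),("dmouthD",(283,362),16),("lipbackU",(122,248),30),("lipbackD",(153,392),30),("tin",(693,485),28),("mm",(573,122),42),("trayTL",(424,248),5),("trayTR",(528,256),5),("trayBL",(411,401),5),("trayBR",(515,408),5)]:
    print(n,at_z(M,f(*p),z)[0])
w=model("wrist",*[manip.sense()[k] for k in("position","ee_rot")])
print(w[2], at_z(w,(256,192),40))
E
```

```text
mod [ 593.9 -319.6   40. ]
modL [ 590.7 -274.9   40. ]
modR [ 596. -368.   40.]
rej [ 455.  -323.2   40. ]
handL [511.6  -8.6  79. ]
handR [ 504.1 -114.3   79. ]
pocket [560.8 -61.4   8. ]
dmouthU [636.3 219.5  16. ]
dmouthD [460.9 170.2  16. ]
lipbackU [596.8 371.4  30. ]
lipbackD [421.  325.5  30. ]
tin [ 322.4 -329.3   28. ]
mm [ 760.1 -180.1   42. ]
trayTL [606.4   0.3   5. ]
trayTR [ 598.6 -129.2    5. ]
trayBL [416.3  12.4   5. ]
trayBR [ 410.2 -115.6    5. ]
[[   0.3   -0.9    0.  -676. ]
 [   0.9    0.3   -0.3   38.4]
 [   0.3    0.1    1.  -378.1]
 [   0.     0.     0.     1. ]] [[ 196.2 -648.6   40. ]]
```

```bash
cat >> h.py <<'E'
from scipy.spatial.transform import Rotation as Ro
def delta(pos,yaw):
    "shift and turn, tool axes, to TCP pos with tool x at yaw (deg), pointing down"
    s=manip.sense();R=s['ee_rot'];c,q=np.cos(np.radians(yaw)),np.sin(np.radians(yaw))
    T=np.array([[c,q,0],[q,-c,0],[0,0,-1.]])
    np.set_printoptions(precision=2,suppress=True)
    print(s['clock'],"shift",R.T@(np.array(pos)-s['position']),"turn",Ro.from_matrix(R.T@T).as_rotvec(degrees=True))
E
python3 -c "
from h import *
delta((560,-335,200),93.3)"
```

```text
1.35 shift [ 414.33 -170.84   31.32] turn [ -0.   -0.  -73.6]
```

Call:
move_arm:
  steps: [45,-18.5,3.5,0,0,-8,90,-37,7,0,0,-16,135,-55.5,10,0,0,-24,180,-74,14,0,0,-32,225,-93,17,0,0,-40,270,-111,20,0,0,-48,315,-130,24,0,0,-56,360,-148,27,0,0,-64,414,-171,31,0,0,-73.6,414,-171,31,0,0,-73.6,414,-171,31,0,0,-73.6,414,-171,31,0,0,-73.6]

```text
clock: 2.55
position: [558.9, -335.9, 200.2]
ee_rot: [[-0.055, 0.998, -0.001], [0.998, 0.055, -0.0], [-0.0, -0.001, -1.0]]
ft_force: [0.2, -1.6, -0.1]
grip_width: 1.001
grasp_force: 0.0
```

```bash
python3 -c "
from h import *
s=snap('mA');print(s['position'],s['ee_rot'][:,0],np.abs(s['joint_velocities']).max())
delta((610,-300,150),93.3)"
```

```text
[ 558.87413849 -335.9330317   200.21865947] [-5.53398694e-02  9.98467513e-01 -3.52609033e-04] 0.01716047746104518
2.6 shift [33.6  53.38 50.28] turn [-0.03  0.03 -0.17]
```

Call:
move_arm:
  steps: [17,27,25,0,0,0,33,53,50,0,0,0,33,53,50,0,0,0,33,53,50,0,0,0]

```text
clock: 3.0
position: [609.9, -299.8, 149.7]
ee_rot: [[-0.056, 0.998, -0.001], [0.998, 0.056, 0.0], [0.0, -0.001, -1.0]]
ft_force: [-0.9, -0.6, -0.0]
grip_width: 1.0
grasp_force: 0.0
```

```bash
cat > fit.py <<'E'
from h import *
from scipy.optimize import minimize
def maskfit(views,x0,dims=(30,92,40)):
    "views: [(M,mask)]; box pose x,y,z,yaw by silhouette overlap"
    dx,dy,dz=dims;C=np.array([[a*dx/2,b*dy/2,c*dz] for a in(-1,1) for b in(-1,1) for c in(0,1)])
    def cost(x):
        R=Ro.from_euler('z',x[3],degrees=True).as_matrix();J=0
        for M,m in views:
            p=proj(M,C@R.T+x[:3]);h=cv2.convexHull((p*16).astype(np.float32)).astype(np.int32)
            k=np.zeros(m.shape,np.uint8);cv2.fillConvexPoly(k,h,255,cv2.LINE_AA,4);k=k/255.
            J+=1-np.minimum(k,m).sum()/np.maximum(k,m).sum()
        return J/len(views)
    S=np.vstack([x0]+[np.array(x0)+d for d in np.diag([6,6,6,4])])
    r=minimize(cost,x0,method='Nelder-Mead',options=dict(initial_simplex=S,xatol=.05,fatol=1e-5,maxiter=600))
    return r.x,r.fun
E
python3 - <<'E'
from fit import *
s=snap('mB');o=manip.outline_of('wrist','module');print([(q['p'],q['rect']) for q in o])
V=[]
for n in('mA','mB'):
    M,im=load(n);hsv=cv2.cvtColor(im,cv2.COLOR_BGR2HSV)
    b=((hsv[...,0]>95)&(hsv[...,0]<130)&(hsv[...,1]>90)).astype(np.uint8)
    # include dark fins/band
    b|=(hsv[...,2]<45).astype(np.uint8)
    b=cv2.morphologyEx(b,cv2.MORPH_CLOSE,np.ones((5,5)))
    k,l,st,ce=cv2.connectedComponentsWithStats(b);c=proj(M,[595,-320,30])[0].astype(int)
    i=l[c[1],c[0]];print(n,c,i,st[i]);m=(l==i).astype(float);V.append((M,m))
    cv2.drawContours(im,cv2.findContours(m.astype(np.uint8),0,2)[0],-1,(0,255,255),1);cv2.imwrite(f'pics/{n}o.png',im)
a=np.hstack([cv2.imread('pics/mAo.png'),cv2.imread('pics/mBo.png')]);cv2.imwrite('pics/mo.png',cv2.resize(a,(800,300)))
print(o and (o[0]['region']&(V[1][1]>0)).sum()/(o[0]['region']|(V[1][1]>0)).sum())
print(maskfit(V,[594,-320,0,3]))
delta((595,-320,120),93)
E
```

```text
[(0.83, [215.2, 144.7, 42.9, 115.6])]
mA [296 149] 3 [ 279  101   38  101 3572]
mB [236 201] 3 [ 215  144   43  117 4503]
0.9347871671209897
(array([ 596.15274914, -324.01340069,   -4.24796784,    4.7175119 ]), np.float64(0.07284654548526209))
3.1 shift [-18.29 -15.84  31.01] turn [0.01 0.06 0.14]
```

View pics/mo.png

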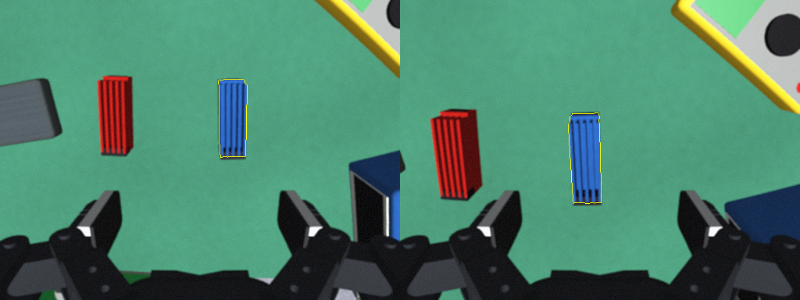

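Run:
```python
from fit import *
for n in('mA','mB'):
    M,im=load(n)
    for x in([596.2,-324,-4.2,4.7],[595.5,-321,0,4]):
        dx,dy,dz=30,92,40;C=np.array([[a*dx/2,b*dy/2,c*dz] for c in(0,1) for a,b in((-1,-1),(-1,1),(1,1),(1,-1))])
        R=Ro.from_euler('z',x[3],degrees=True).as_matrix();p=proj(M,C@R.T+x[:3])
        col=(0,255,255) if x[2] else (255,0,255)
        q=((p-[0,0])*16).astype(np.int32)
        c=proj(M,[595,-320,20])[0].astype(int)
        globals().setdefault('I',{});
        big=I.setdefault(n,[cv2.resize(im[c[1]-75:c[1]+75,c[0]-50:c[0]+50],(400,600),interpolation=cv2.INTER_CUBIC),c])
        pp=((p-(c-[50,75])+.5)*4).astype(int)
        for k in(0,4):cv2.polylines(big[0],[pp[k:k+4]],True,col,1)
cv2.imwrite('pics/mz.png',np.hstack([I['mA'][0],I['mB'][0]]))
```

```text
(no output)
```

View pics/mz.png

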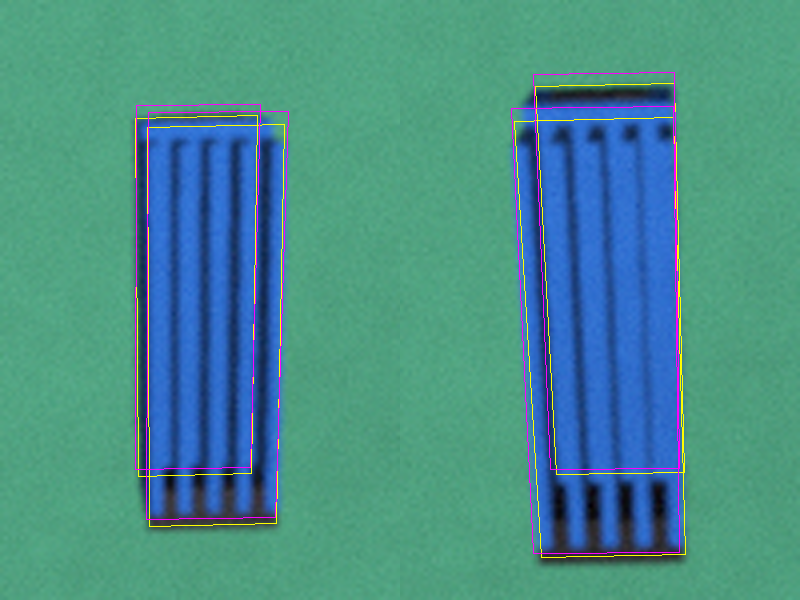

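```bash
python3 -c "
from h import *
delta((596,-323.5,11),94.5)"
```

```text
3.1 shift [-21.73 -15.05 140.01] turn [ 0.01  0.06 -1.36]
```

Call:
move_arm:
  steps: [-22,-15,40,0,0,-1.4,-22,-15,80,0,0,-1.4,-22,-15,115,0,0,-1.4,-22,-15,135,0,0,-1.4,-22,-15,139.5,0,0,-1.4,-22,-15,139.5,0,0,-1.4]
  claw: 70

```text
clock: 3.7
position: [596.5, -322.8, 11.3]
ee_rot: [[-0.08, 0.997, -0.0], [0.997, 0.08, -0.0], [-0.0, -0.0, -1.0]]
ft_force: [0.7, 0.6, 1.2]
grip_width: 0.824
grasp_force: 0.0
```

Call:
move_arm:
  steps: [0,0,0,0,0,0,0,0,0,0,0,0,0,0,0,0,0,0,0,0,0,0,0,0,0,0,0,0,0,0]
  claw: 20
  squeeze: 40

```text
clock: 4.2
position: [597.6, -322.3, 12.3]
ee_rot: [[-0.082, 0.997, 0.002], [0.997, 0.082, -0.001], [-0.001, 0.002, -1.0]]
ft_force: [-2.7, 0.3, 8.6]
grip_width: 0.344
grasp_force: 40.3
```

```bash
python3 -c "
from h import *
delta((560,-160,190),86.5)"
```

```text
4.2 shift [ 164.58  -23.96 -177.9 ] turn [0.09 0.06 8.19]
```

Call:
move_arm:
  steps: [0,0,-30,0,0,0,5,-1,-75,0,0,1,35,-5,-110,0,0,3,70,-10,-145,0,0,5,110,-16,-170,0,0,7,145,-22,-178,0,0,8.2,164,-24,-178,0,0,8.2,164,-24,-178,0,0,8.2,164,-24,-178,0,0,8.2]

```text
clock: 5.1
position: [559.6, -160.3, 189.4]
ee_rot: [[0.06, 0.998, 0.001], [0.998, -0.06, -0.001], [-0.0, 0.001, -1.0]]
ft_force: [0.4, 0.0, -1.4]
grip_width: 0.341
grasp_force: 40.3
```

```bash
python3 -c "
from h import *
s=snap('tA');print(s['position'],s['grip_width'],s['grasp_force'])
delta((470,-130,190),86.5)"
```

```text
[ 559.64704289 -160.31393517  189.38176709] 0.3409933590173381 40.301368832588196
5.15 shift [ 25.42 -91.35  -0.95] turn [ 0.02  0.03 -0.03]
```

Call:
move_arm:
  steps: [12,-45,0,0,0,0,25,-91,0,0,0,0,25,-91,0,0,0,0,25,-91,0,0,0,0,25,-91,0,0,0,0]

```text
clock: 5.65
position: [471.1, -130.6, 189.1]
ee_rot: [[0.062, 0.998, 0.001], [0.998, -0.062, -0.0], [0.0, 0.001, -1.0]]
ft_force: [-0.0, -0.9, -1.3]
grip_width: 0.344
grasp_force: 40.6
```

```bash
python3 -c "
from h import *
s=snap('tB');print(s['position'])
a=np.hstack([cv2.imread('pics/tA.png')[:,60:460],cv2.imread('pics/tB.png')[:,60:460]]);cv2.imwrite('pics/t.png',a)"
```

```text
[ 471.14946912 -130.64214948  189.06966445]
```

View pics/t.png

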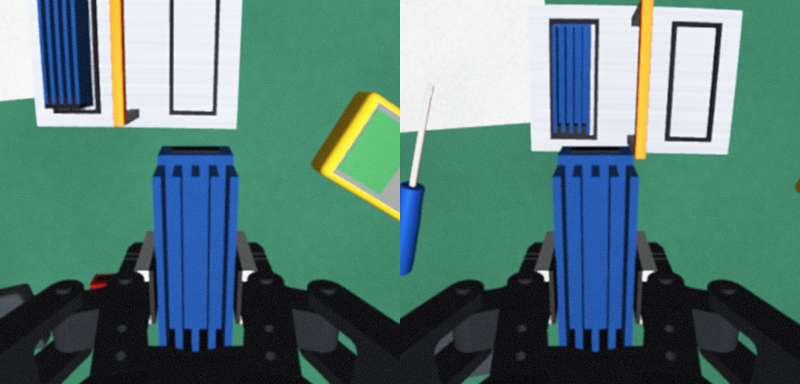

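Run:
```python
from fit import *
np.set_printoptions(precision=1,suppress=True)
def rect(cx,cy,w,h,z):return np.array([[cx+a*w/2,cy+b*h/2,z] for a,b in((-1,-1),(-1,1),(1,1),(1,-1))])
def poly(M,P,x,sh):
    R=Ro.from_euler('z',x[2],degrees=True).as_matrix();p=proj(M,P@R.T+[x[0],x[1],x[3] if len(x)>3 else 0])
    k=np.zeros(sh,np.uint8);cv2.fillConvexPoly(k,(p*16).astype(np.int32),255,cv2.LINE_AA,4);return k/255.
V=[]
for n in('tA','tB'):
    M,im=load(n);hsv=cv2.cvtColor(im,cv2.COLOR_BGR2HSV)
    w=((hsv[...,1]<45)&(hsv[...,2]>150)).astype(np.uint8)
    k,l,st,ce=cv2.connectedComponentsWithStats(w,connectivity=4);c=proj(M,[561,-75,5])[0].astype(int)
    i=l[c[1],c[0]];print(n,c,i,st[i]);V.append((M,(l==i).astype(float)))
F=lambda x,M,sh:np.minimum(poly(M,rect(54,0,36,98,5),x,sh),poly(M,rect(54,0,36,98,11),x,sh))
def cost(x,V):
    J=0
    for M,m in V:
        k=F(x,M,m.shape);J+=1-np.minimum(k,m).sum()/np.maximum(k,m).sum()
    return J/len(V)
for vs,x0 in((V,[508,-59,-3.5]),(V[1:],[508,-59,-3.5]),(V,[508,-59,-3.5,0])):
    S=np.vstack([x0]+[np.array(x0)+d for d in np.diag([6,6,4,5][:len(x0)])])
    r=minimize(cost,x0,args=(vs,),method='Nelder-Mead',options=dict(initial_simplex=S,xatol=.05,fatol=1e-6,maxiter=600))
    print(r.x,r.fun)
M,_=load('tB');MA,_=load('tA')
print('plate',at_z(M,[[191,5],[402,10],[387,154],[190,150]],5)[:,:2].tolist())
print('corners tri', tri([MA,M],[(97,125),(190,150)]), tri([MA,M],[(297,129),(387,154)]), 'bar end top', tri([MA,M],[(180,125),(301,158)]),'bar plane B',at_z(M,[[306,0],[301,158]],79))
# module in hand, tool frame: corners far end
T=np.load('pics/tA.npz');
for z,pts in((12-40,[(213,180),(298,178)]),(12,[(220,148),(292,148)])):
    # z: tool-z of the edge relative to TCP is -(height-12)
    X=at_z(MA,pts,T['p'][2]-12+(40 if z<0 else 0));print('hand',(X-T['p'])@T['R'])
```

```text
tA [251  68] 4 [ 233    0   43  112 4592]
tB [348  96] 4 [ 330   27   46  111 4196]
[509.5 -59.   -4.6] 0.02237805262042092
[509.5 -59.1  -4.5] 0.026659547213767287
[509.5 -59.1  -4.5  -0.2] 0.02226738483084373
plate [[423.19658967780623, 12.099222485330586], [609.1460897288644, -1.5423288632735748], [599.0903691926094, -131.61923511894102], [408.7164663362477, -116.20134450282639]]
corners tri [ 408.  -116.6    0.9] [ 600.9 -132.8    0.1] bar end top [ 506.2 -114.8   76.8] bar plane B [[ 512.5   -5.9   79. ]
 [ 505.8 -114.6   79. ]]
hand [[ 39.4 -15.2 -28. ]
 [ 40.1  14.  -28. ]]
hand [[ 43.3 -16.6  12. ]
 [ 43.4  15.9  12. ]]
```

```bash
python3 -c "
from h import *
delta((563.5,-61.3,32),85.4)"
```

```text
5.7 shift [ 74.74  87.72 156.99] turn [ 0.03 -0.01  1.04]
```

Call:
move_arm:
  steps: [30,35,0,0,0,1,62,72,5,0,0,1,74.7,87.7,30,0,0,1,74.7,87.7,70,0,0,1,74.7,87.7,110,0,0,1,74.7,87.7,140,0,0,1,74.7,87.7,156,0,0,1,74.7,87.7,157,0,0,1,74.7,87.7,157,0,0,1]

```text
clock: 6.6
position: [563.2, -60.6, 32.4]
ee_rot: [[0.079, 0.997, 0.001], [0.997, -0.079, 0.0], [0.0, 0.001, -1.0]]
ft_force: [0.2, 0.8, -1.8]
grip_width: 0.344
grasp_force: 43.8
```

```bash
python3 -c "
from h import *
s=snap('h');print(s['position'],s['ft_force']);M,im=load('h');p=s['position'];R=s['ee_rot']
rt=Ro.from_euler('z',-4.6,degrees=True).as_matrix()
def box(pts,col,im):
    q=(proj(M,pts)*16).astype(np.int32);cv2.polylines(im,[q],True,col,1,cv2.LINE_AA,4)
rc=lambda x,w,h,z:np.array([[x+a*w/2,b*h/2,z] for a,b in((-1,-1),(-1,1),(1,1),(1,-1))])
i2=im.copy()
box(rc(54,36,98,11)@rt.T+[509.5,-59,0],(0,0,255),i2)
for off in(-2,):
  for z in(12,-28):
    box(np.array([[off+46*b,15*a,z] for a,b in((-1,-1),(-1,1),(1,1),(1,-1))])@R.T+p,(0,255,255),i2)
cv2.imwrite('pics/hz.png',np.hstack([cv2.resize(k[60:384,155:370],(400,600)) for k in(im,i2)]))
delta((563.5,-61.3,17.3),85.4)"
```

```text
[563.1888916  -60.60752926  32.43917012] [ 0.21642216  0.82796495 -1.78180631]
6.65 shift [-0.64  0.03 15.76] turn [ 0.1  -0.01  0.08]
```

View pics/hz.png

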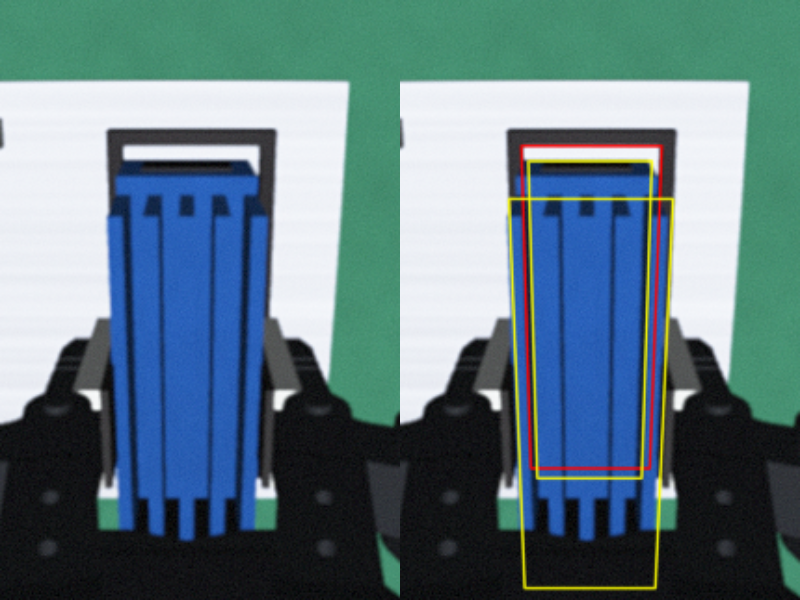

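Call:
move_arm:
  steps: [-0.6,1,4,0,0,0,-0.6,1,8,0,0,0,-0.6,1,12,0,0,0,-0.6,1,14.5,0,0,0,-0.6,1,14.5,0,0,0,-0.6,1,14.5,0,0,0]

```text
clock: 7.25
position: [564.0, -61.2, 17.6]
ee_rot: [[0.079, 0.997, 0.001], [0.997, -0.079, 0.0], [0.0, 0.001, -1.0]]
ft_force: [4.6, 0.0, 0.8]
grip_width: 0.343
grasp_force: 44.0
```

Call:
move_arm:
  steps: [0,0,0,0,0,0,0,0,0,0,0,0,0,0,0,0,0,0,0,0,0,0,0,0]
  claw: 48

```text
clock: 7.65
position: [564.2, -61.3, 17.8]
ee_rot: [[0.079, 0.997, 0.002], [0.997, -0.079, 0.0], [0.0, 0.002, -1.0]]
ft_force: [5.6, -1.4, 2.8]
grip_width: 0.561
grasp_force: 0.0
```

Call:
move_arm:
  steps: [0,0,-15,0,0,0,0,0,-45,0,0,0,-10,-10,-90,0,0,0,-45,-30,-125,0,0,0,-75,-50,-150,0,0,0,-75,-50,-150,0,0,0,-75,-50,-150,0,0,0]

```text
clock: 8.35
position: [507.2, -132.9, 168.6]
ee_rot: [[0.08, 0.997, 0.001], [0.997, -0.08, -0.001], [-0.001, 0.001, -1.0]]
ft_force: [-0.8, -0.8, 0.1]
grip_width: 0.563
grasp_force: 0.0
```

```bash
python3 -c "
from h import *
s=snap('v');print(s['position']);M,im=load('v')
rt=Ro.from_euler('z',-4.6,degrees=True).as_matrix()
rc=lambda x,w,h,z:np.array([[x+a*w/2,b*h/2,z] for a,b in((-1,-1),(-1,1),(1,1),(1,-1))])
for P,col in((rc(54,36,98,11),(0,0,255)),(rc(54,30,92,45),(0,255,255)),(rc(0,190,130,5),(255,0,255)),(rc(0,8,96,79),(0,255,0))):
    cv2.polylines(im,[(proj(M,P@rt.T+[509.5,-59,0])*16).astype(np.int32)],True,col,1,cv2.LINE_AA,4)
cv2.imwrite('pics/vz.png',cv2.resize(im[:300],(800,469)))
print(s['clock'])"
```

```text
[ 507.15003584 -132.8586916   168.56641529]
8.35
```

View pics/vz.png

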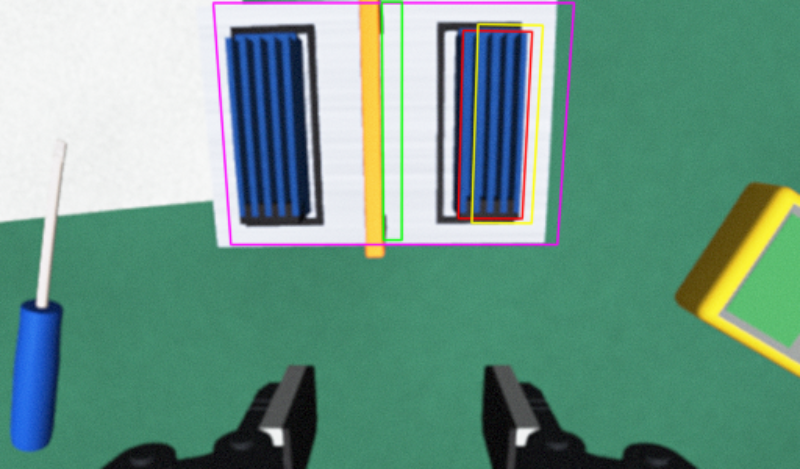

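Run:
```python
from h import *
from scipy.optimize import least_squares
np.set_printoptions(precision=2,suppress=True)
M,im=load('v');k=1.5625
pl=np.array([(218,247),(546,243)])/k
ri=np.array([(322,223.5),(240,225),(519,222),(437,223),(314,25),(231,29),(438,24)])/k
hb=np.array([(365,258),(384,258)])/k
def f(x):
    R=Ro.from_euler('z',x[2],degrees=True).as_matrix();w=x[3]
    P=np.array([[-95,-65,5],[95,-65,5]]+[[s*54+a*(18+w),b*(49+w),11] for s,a,b in((-1,1,-1),(-1,-1,-1),(1,1,-1),(1,-1,-1),(-1,1,1),(-1,-1,1),(1,-1,1))])
    return (proj(M,P@R.T+[x[0],x[1],0])-np.vstack([pl,ri])).ravel()
r=least_squares(f,[500,-59,-4,4],loss='soft_l1');x=r.x;print(x,r.fun.reshape(-1,2))
print('bar',at_z(M,[(370/k,5/k),(374.5/k,240/k)],79))
c,s=np.cos(np.radians(x[2])),np.sin(np.radians(x[2]));Rt=np.array([[c,-s],[s,c]])
# module top corners (far band end) -> tray frame at z=45
q=at_z(M,np.array([(466,215),(519,216),(476,31),(527,33)])/k,45)[:,:2];print('module top in tray',(q-x[:2])@Rt)
q=at_z(M,np.array([(247,218),(298,217),(227,38),(298,36)])/k,45)[:,:2];print('loaded top in tray',(q-x[:2])@Rt)
```

```text
[501.4  -58.75  -3.86   3.39] [[ 0.14 -0.25]
 [-0.98 -0.42]
 [-0.    0.99]
 [ 4.26  0.85]
 [-3.15  0.48]
 [ 0.74  0.32]
 [-0.82 -0.11]
 [ 0.   -0.9 ]
 [ 0.68 -0.82]]
bar [[ 504.85  -11.95   79.  ]
 [ 498.06 -106.61   79.  ]]
module top in tray [[ 43.92 -42.62]
 [ 70.38 -43.35]
 [ 47.11  42.52]
 [ 70.72  41.71]]
loaded top in tray [[-65.07 -42.54]
 [-39.44 -42.5 ]
 [-67.83  41.68]
 [-34.7   41.49]]
```

```bash
python3 -c "
from h import *
delta((520,260,240),100)"
```

```text
8.4 shift [391.64 -18.27 -72.28] turn [  0.01   0.   -14.52]
```

Call:
move_arm:
  steps: [40,-2,-20,0,0,-1,85,-4,-40,0,0,-3,130,-6,-60,0,0,-5,175,-8,-72,0,0,-7,220,-10,-72,0,0,-9,265,-12,-72,0,0,-11,310,-15,-72,0,0,-13,355,-17,-72,0,0,-14.5,391,-18,-72,0,0,-14.5,391,-18,-72,0,0,-14.5,391,-18,-72,0,0,-14.5,391,-18,-72,0,0,-14.5]

```text
clock: 9.6
position: [520.1, 258.7, 238.6]
ee_rot: [[-0.174, 0.985, -0.001], [0.985, 0.174, -0.001], [-0.0, -0.001, -1.0]]
ft_force: [1.3, -0.8, 0.6]
grip_width: 0.561
grasp_force: 0.0
```

```bash
python3 -c "
from h import *
s=snap('dA');print(s['position'],s['joint_velocities'].round(2))
"
```

```text
[520.05025632 258.74030067 238.6162208 ] [ 0.02 -0.01  0.    0.    0.   -0.   -0.  ]
```

Call:
move_arm:
  steps: [-40,20,0,0,0,0,-60,50,0,0,0,0,-60,50,0,0,0,0,-60,50,0,0,0,0,-60,50,0,0,0,0]

```text
clock: 10.15
position: [579.5, 208.7, 239.3]
ee_rot: [[-0.174, 0.985, -0.0], [0.985, 0.174, 0.0], [0.0, -0.0, -1.0]]
ft_force: [0.9, 0.6, 0.1]
grip_width: 0.561
grasp_force: 0.0
```

```bash
python3 -c "
from h import *
s=snap('dB');print(s['position'],s['clock'])
a=np.vstack([cv2.imread('pics/dA.png')[:300],cv2.imread('pics/dB.png')[:300]]);cv2.imwrite('pics/d.png',a)"
```

```text
[579.47286965 208.67869009 239.33706617] 10.15
```

View pics/d.png

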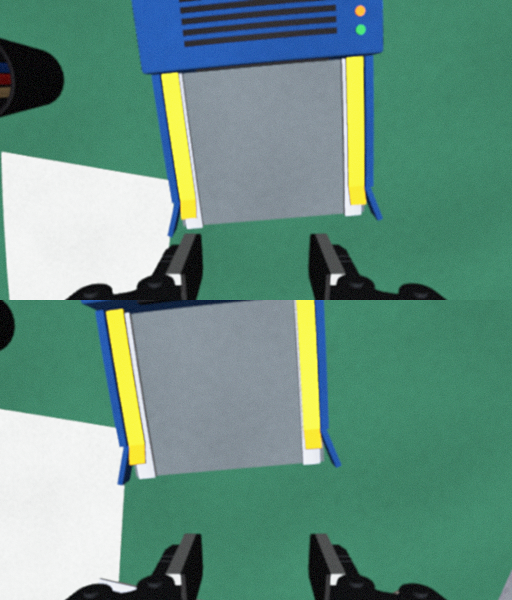

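Run:
```python
from h import *
from scipy.optimize import least_squares
np.set_printoptions(precision=2,suppress=True)
D=[]
led={'dA':([(203,225),(187,228)],[(345,216),(361,214)]),'dB':([(155,175.5),(139,178)],[(303,164.5),(321,162.5)])}
for n in('dA','dB'):
    M,im=load(n);hsv=cv2.cvtColor(im,cv2.COLOR_BGR2HSV)
    y=((hsv[...,0]>20)&(hsv[...,0]<35)&(hsv[...,1]>150)&(hsv[...,2]>150)).astype(np.uint8)
    k,l,st,ce=cv2.connectedComponentsWithStats(y)
    ids=sorted([i for i in range(1,k) if st[i][4]>800],key=lambda i:ce[i][0]);print(n,[st[i].tolist() for i in ids])
    for i,s in zip(ids,(-1,1)):
        r0=st[i][1];rows=np.arange(r0+12,r0+st[i][3]-30)
        inn=np.array([np.where(l[r]==i)[0][[-1,0][s>0]]+(.5 if s<0 else -.5) for r in rows],float)
        out=np.array([np.where(l[r]==i)[0][[0,-1][s>0]]+(-.5 if s<0 else .5) for r in rows],float)
        D.append((M,s,np.c_[inn,rows],np.c_[out,rows],np.array(led[n][0 if s<0 else 1])))
def f(x,full=False):
    R=Ro.from_euler('z',x[2],degrees=True).as_matrix();res=[];loc=lambda p:(p-[x[0],x[1],0])@R
    for M,s,inn,out,L in D:
        a=loc(at_z(M,inn,x[3]))[:,0]*s-82;b=loc(at_z(M,out,x[3]))[:,0]*s-98
        c=loc(at_z(M,L,16));c=np.r_[c[:,0]*s-[x[4],x[5]],c[:,1]+105]
        if full:print(s,a[[0,-1]],a.mean(),b[[0,-1]],b.mean(),c)
        res+=[a/10,b/30,c]
    return np.concatenate(res)
r=least_squares(f,[529,272,14,32,75,95],loss='soft_l1');print(r.x);f(r.x,True)
MA,MB=load('dA')[0],load('dB')[0]
for s in(0,1):
    for j in(0,1):print('tri',tri([MA,MB],[led['dA'][s][j],led['dB'][s][j]]))
```

```text
dA [[161, 73, 35, 146, 2304], [346, 56, 20, 148, 2379]]
dB [[106, 9, 39, 156, 2610], [297, 0, 24, 149, 2383]]
[525.95 286.23  14.93  32.64  81.44 100.25]
-1 [0.87 0.07] 0.4890947576451899 [0.64 1.08] 0.9067688546289607 [-0.6  -0.47  1.98 -0.23]
1 [-0.38 -0.16] -0.6879404449104043 [-0.68 -0.26] -0.13980741550029335 [ 0.3  -0.09 -0.87 -0.06]
-1 [-0.    0.01] 0.031792553291010266 [1.52 0.63] 1.1766800380605478 [ 0.25 -0.13  1.05 -0.22]
1 [-0.04  0.23] -0.07043432452412317 [-1.03 -0.72] -0.41575387810779796 [-0.02  0.86 -0.56  0.03]
tri [473.94 164.91  15.  ]
tri [456.71 159.21  17.01]
tri [631.47 205.66  18.05]
tri [650.91 210.14  13.85]
```

```bash
python3 -c "
from h import *
delta((501.4,-59,52),85.9)"
```

```text
10.2 shift [-250.3  -123.45  187.47] turn [-0.   -0.   14.13]
```

Call:
move_arm:
  steps: [-40,-20,5,0,0,2,-83,-41,15,0,0,5,-125,-62,30,0,0,8,-165,-82,45,0,0,11,-208,-103,60,0,0,13,-245,-121,75,0,0,14.1,-250,-123.5,105,0,0,14.1,-250,-123.5,140,0,0,14.1,-250,-123.5,170,0,0,14.1,-250,-123.5,187,0,0,14.1,-250,-123.5,187.5,0,0,14.1,-250,-123.5,187.5,0,0,14.1]

```text
clock: 11.4
position: [501.9, -58.4, 52.4]
ee_rot: [[0.071, 0.997, 0.0], [0.997, -0.071, 0.0], [0.0, 0.0, -1.0]]
ft_force: [0.1, 0.1, -0.8]
grip_width: 0.562
grasp_force: 0.0
```

Call:
move_arm:
  steps: [0,0,0,0,0,0,0,0,0,0,0,0,0,0,0,0,0,0,0,0,0,0,0,0,0,0,0,0,0,0,0,0,0,0,0,0]
  claw: 2
  squeeze: 80

```text
clock: 12.0
position: [502.2, -59.0, 52.9]
ee_rot: [[0.072, 0.997, 0.001], [0.997, -0.072, -0.0], [-0.0, 0.001, -1.0]]
ft_force: [-2.8, -0.1, 14.0]
grip_width: 0.078
grasp_force: 78.8
```

Call:
move_arm:
  steps: [0,0,-5,0,0,0,0,0,-15,0,0,0,0,0,-30,0,0,0,0,0,-45,0,0,0,0,0,-50,0,0,0,0,0,-50,0,0,0]

```text
clock: 12.6
position: [502.2, -59.1, 102.7]
ee_rot: [[0.072, 0.997, 0.001], [0.997, -0.072, -0.0], [-0.0, 0.001, -1.0]]
ft_force: [0.4, -0.5, -6.1]
grip_width: 0.071
grasp_force: 78.3
```

```bash
python3 -c "
from h import *
s=manip.sense();print(s['position'],s['ft_force'],s['grasp_force'])
delta((569.8,122,90),104.9)"
```

```text
[502.16708363 -59.09865189 102.66421432] [ 0.44629475 -0.46258615 -6.14869488] 78.28905701637268
12.6 shift [185.49  54.43  12.71] turn [  0.08   0.02 -19.02]
```

Call:
move_arm:
  steps: [8,2,0,0,0,-1,25,7,0,0,0,-3,48,14,0,0,0,-5.5,72,21,0,0,0,-8,96,28,0,0,0,-10.5,120,35,0,0,0,-13,144,42,0,0,0,-15.5,166,49,2,0,0,-17.5,180,53,5,0,0,-19,185.5,54.5,10,0,0,-19,185.5,54.5,12,0,0,-19,185.5,54.5,12,0,0,-19]

```text
clock: 13.8
position: [568.8, 121.2, 89.0]
ee_rot: [[-0.256, 0.967, -0.002], [0.967, 0.256, -0.001], [-0.0, -0.002, -1.0]]
ft_force: [-0.1, -0.4, -5.7]
grip_width: 0.075
grasp_force: 78.3
```

```bash
cat > chk.py <<'E'
from h import *
s=snap('e'+str(manip.sense()['clock']).replace('.','_'));M=model('wrist',s['position'],s['ee_rot'])
im=cv2.imread('pics/e'+str(s['clock']).replace('.','_')+'.png')
a=np.radians(14.93);d=(s['position']-[526,286.2,0])[:2]
print('dock frame TCP',d@np.array([[np.cos(a),-np.sin(a)],[np.sin(a),np.cos(a)]]),'z',s['position'][2],s['ft_force'],s['grasp_force'])
R=Ro.from_euler('z',14.93,degrees=True).as_matrix()
for x in(-82,82):
    cv2.polylines(im,[(proj(M,np.array([[x,-65,32],[x,65,32]])@R.T+[526,286.2,0])*16).astype(np.int32)],False,(255,0,255),1,cv2.LINE_AA,4)
    o=np.sign(x)*98
    cv2.polylines(im,[(proj(M,np.array([[o,-105,16],[o,65,16]])@R.T+[526,286.2,0])*16).astype(np.int32)],False,(255,255,0),1,cv2.LINE_AA,4)
T=s['ee_rot'];h=52.9
P=np.array([[65*b,95*c,h-5] for b,c in((-1,-1),(1,-1),(1,1),(-1,1))])@T.T+s['position']
cv2.polylines(im,[(proj(M,P)*16).astype(np.int32)],True,(0,0,255),1,cv2.LINE_AA,4)
cv2.imwrite('pics/chk.png',cv2.resize(im,(800,600)))
E
python3 chk.py
```

```text
dock frame TCP [  -1.18490439 -170.47469461] z 89.02632453096382 [-0.13586351 -0.42868963 -5.73512237] 78.29330563545227
```

View pics/chk.png

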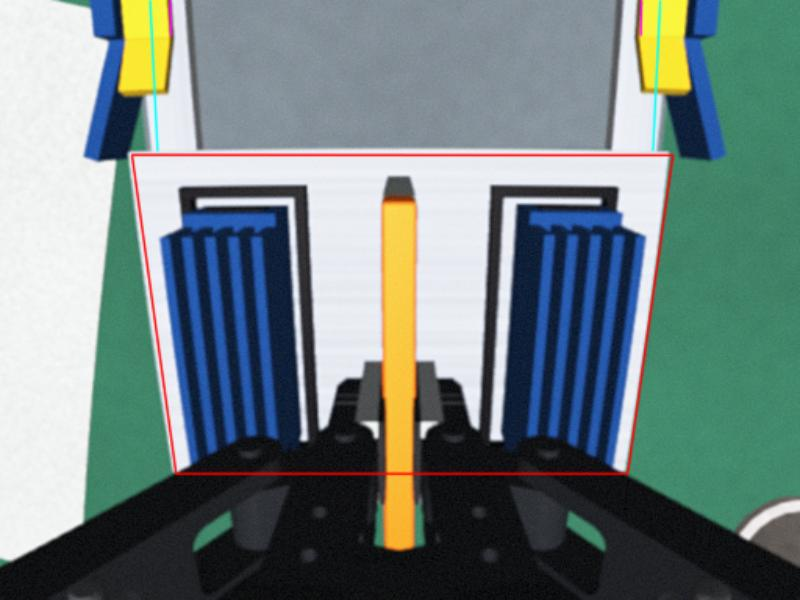

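Call:
move_arm:
  steps: [0,1.5,6,0,0,0,0,1.5,12,0,0,0,5,1.5,16.5,0,0,0,15,1.5,17.5,0,0,0,25,1.5,17.5,0,0,0,30,1.5,17.5,0,0,0,30,1.5,17.5,0,0,0,30,1.5,17.5,0,0,0]

```text
clock: 14.65
position: [563.3, 151.6, 72.5]
ee_rot: [[-0.257, 0.966, 0.0], [0.966, 0.257, -0.0], [-0.0, 0.0, -1.0]]
ft_force: [-1.5, -0.8, -6.0]
grip_width: 0.078
grasp_force: 78.3
```

```bash
python3 chk.py
```

```text
dock frame TCP [   1.34062965 -139.60988914] z 72.5051867807282 [-1.52444579 -0.75946628 -5.97210891] 78.29429984092712
```

View pics/chk.png

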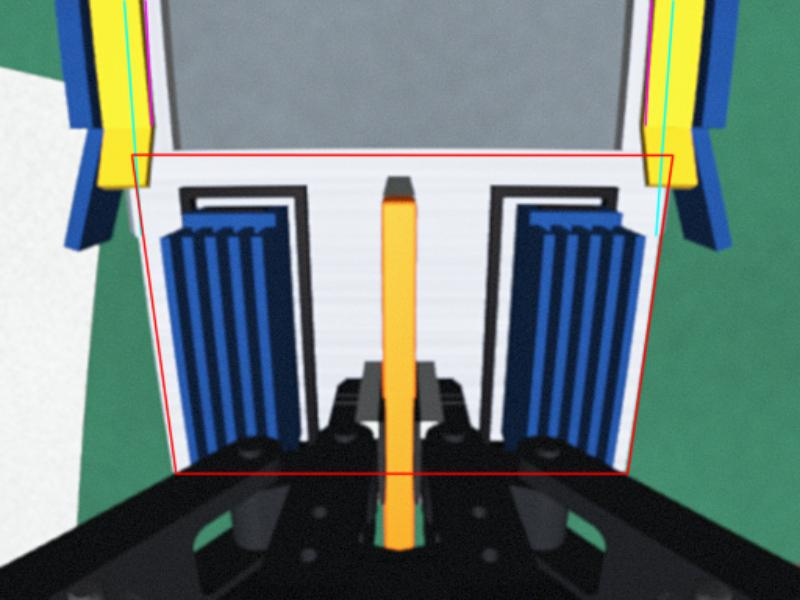

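Call:
move_arm:
  steps: [6,-0.7,0.5,0,0,0,16,-0.7,0.5,0,0,0,26,-0.7,0.5,0,0,0,36,-0.7,0.5,0,0,0,46,-0.7,0.5,0,0,0,54,-0.7,0.5,0,0,0,60,-0.7,0.5,0,0,0,60,-0.7,0.5,0,0,0]

```text
clock: 15.5
position: [546.7, 210.5, 71.9]
ee_rot: [[-0.258, 0.966, -0.0], [0.966, 0.258, 0.0], [0.0, 0.0, -1.0]]
ft_force: [0.7, -0.2, -6.8]
grip_width: 0.078
grasp_force: 78.3
```

```bash
python3 chk.py
```

```text
dock frame TCP [  0.53891633 -78.50329989] z 71.89531881689607 [ 0.74417318 -0.22339493 -6.80381416] 78.2955014705658
```

Call:
move_arm:
  steps: [6,-0.3,0.5,0,0,0,16,-0.3,0.5,0,0,0,26,-0.3,1,0,0,0,36,-0.3,1,0,0,0,46,-0.3,1,0,0,0,56,-0.3,1,0,0,0,63,-0.3,1,0,0,0,66,-0.3,1,0,0,0,66,-0.3,1,0,0,0]

```text
clock: 16.45
position: [529.7, 273.5, 70.8]
ee_rot: [[-0.258, 0.966, 0.0], [0.966, 0.258, 0.0], [0.0, 0.0, -1.0]]
ft_force: [0.6, -0.0, -5.3]
grip_width: 0.074
grasp_force: 78.3
```

```bash
python3 chk.py
```

```text
dock frame TCP [  0.28109021 -13.21321672] z 70.8473965992442 [ 0.5677262 -0.0087789 -5.3133798] 78.29084157943726
```

Call:
move_arm:
  steps: [2,0,0,0,0,0,4,0,0,0,0,0,6,0,0.3,0,0,0,8,0,0.6,0,0,0,9,0,1,0,0,0,9,0,1,0,0,0]

```text
clock: 17.1
position: [527.4, 281.9, 69.8]
ee_rot: [[-0.257, 0.966, -0.0], [0.966, 0.257, 0.0], [0.0, -0.0, -1.0]]
ft_force: [0.6, -0.6, -6.6]
grip_width: 0.08
grasp_force: 78.3
```

Call:
move_arm:
  steps: [0.5,0,0.3,0,0,0,1,0,0.5,0,0,0,2,0,0.5,0,0,0,3,0,0.5,0,0,0,3,0,0.5,0,0,0]

```text
clock: 17.6
position: [526.7, 284.9, 69.4]
ee_rot: [[-0.257, 0.966, 0.0], [0.966, 0.257, 0.0], [0.0, 0.0, -1.0]]
ft_force: [0.3, 0.5, -5.2]
grip_width: 0.074
grasp_force: 78.3
```

Call:
move_arm:
  steps: [1,0,0,0,0,0,2,0,0,0,0,0,2,0,0,0,0,0]

```text
clock: 17.9
position: [526.6, 285.4, 69.5]
ee_rot: [[-0.256, 0.967, 0.0], [0.967, 0.256, -0.002], [-0.002, -0.0, -1.0]]
ft_force: [0.6, -6.6, -1.4]
grip_width: 0.077
grasp_force: 79.1
```

Call:
move_arm:
  steps: [0,0,0.5,0,0,0,0,0,0.8,0,0,0,0,0,0.8,0,0,0]

```text
clock: 18.2
position: [526.6, 285.1, 69.0]
ee_rot: [[-0.256, 0.967, 0.0], [0.967, 0.256, -0.002], [-0.002, -0.0, -1.0]]
ft_force: [-1.8, -9.9, 5.9]
grip_width: 0.073
grasp_force: 80.1
```

Call:
move_arm:
  steps: [-0.5,0,0,0,0,0,-0.5,0,0,0,0,0,-0.5,0,0,0,0,0,-0.5,0,0,0,0,0]
  claw: 30

```text
clock: 18.6
position: [526.4, 286.5, 68.7]
ee_rot: [[-0.257, 0.966, 0.0], [0.966, 0.257, 0.0], [0.0, 0.0, -1.0]]
ft_force: [1.0, 0.3, -0.6]
grip_width: 0.353
grasp_force: 0.0
```

Call:
move_arm:
  steps: [0,0,-10,0,0,0,0,0,-40,0,0,0,0,0,-80,0,0,0,-30,0,-120,0,0,0,-60,0,-150,0,0,0,-60,0,-150,0,0,0,-60,0,-150,0,0,0,-60,0,-150,0,0,0]

```text
clock: 19.4
position: [541.1, 228.7, 218.1]
ee_rot: [[-0.258, 0.966, -0.001], [0.966, 0.258, 0.0], [0.0, -0.001, -1.0]]
ft_force: [-0.8, 1.0, 0.4]
grip_width: 0.349
grasp_force: 0.0
```

```bash
python3 -c "
from h import *
s=snap('fin');M,im=load('fin');R=Ro.from_euler('z',14.93,degrees=True).as_matrix()
rc=lambda x,w,h,z:np.array([[x+a*w/2,b*h/2,z] for a,b in((-1,-1),(-1,1),(1,1),(1,-1))])
for P,c in((rc(0,190,130,21),(0,0,255)),(rc(54,36,98,27),(0,0,255)),(rc(-54,36,98,27),(0,0,255)),(rc(54,30,92,61),(0,255,255)),(rc(-54,30,92,61),(0,255,255))):
    cv2.polylines(im,[(proj(M,P@R.T+[526,286.2,0])*16).astype(np.int32)],True,c,1,cv2.LINE_AA,4)
cv2.imwrite('pics/finz.png',cv2.resize(im,(800,600)));print(s['clock'],s['position'])"
```

```text
19.4 [541.10878288 228.72373106 218.11874126]
```

View pics/finz.png

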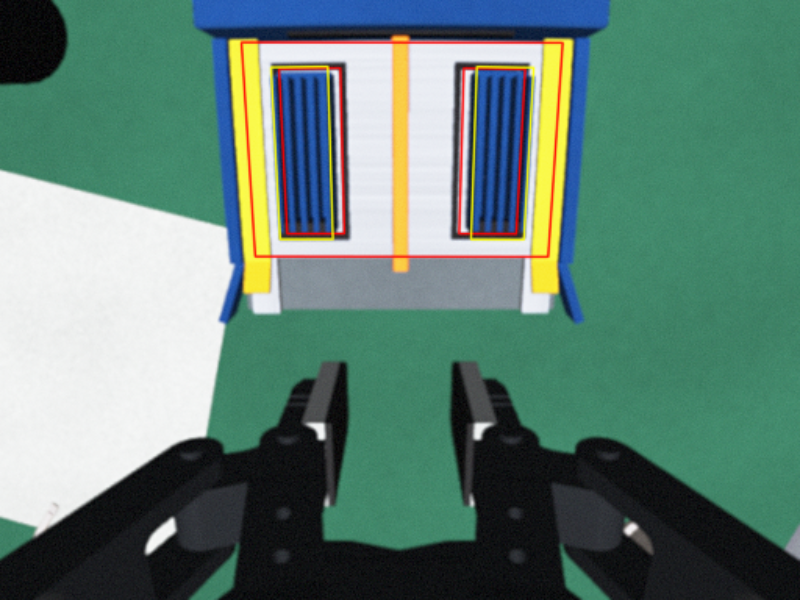

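```bash
python3 -c "
from rig import manip
print(manip.close_job())"
```

```text
the job is handed in; nothing more can be done
None
```

The blue module is in the tray's empty pocket and the tray is home against the dock's back stop with both modules aboard. The arm let go and backed off, and I handed the job in at about 19.4 s; no verdict came back. Letting go of the module nudged the tray about 8 mm on the bench, so I measured it again before picking it up.

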